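Send the sealed parcels down the dispatch rack

ROBOT

A 6-joint arm with a two-finger parallel gripper is mounted at the origin on the work surface. World frame = base frame: x ahead of the robot, y to its left, z up, the work surface at z = 0. Lengths are in m, angles in rad, forces in N, time in s.
With the tool pointing down it reaches from about 0.35 to 0.925 m from the base axis. Payload 6.4 kg.
Tool frame: the origin (TCP) lies midway between the tips of the shut fingers; the grasp point (between the pads) lies 19 mm behind it; z points along the fingers, y is the line along which they close (so a half turn about z gives the same grasp; the last joint's range is limited). The gripper opens to 85 mm and grips with 20 to 120 N. Pads are 22 mm wide; open, the fingers measure 114 mm over their backs; the gripper's body (76 mm by 85 mm) begins 54 mm behind the grasp point. The pads swing forward as they close: fully open they stand 13 mm farther back than shut.
Start: joints at [-1.463, 0.245, 1.558, -0, 1.339, -0.174], TCP at [0.181, -0.624, 0.231] pointing down, gripper open.
Joint ranges: [-3.13, 3.13], [-1.02, 2.26], [0.13, 2.54], [-0.95, 4.09], [0.21, 2.88], [-2.74, 2.74]. Speed limits (rad/s): [2.57, 2.57, 3.14, 3.14, 3.14, 3.14].

INTERFACE

Orientations are given as a 3x3 rotation matrix whose columns are the frame's x, y, z axes.
In Python, from rig import r gives the robot as it stands. The module is installed in compiled form; this text tells all that it offers.
- The arm moves only by the tool carry_out, never from a script. Its argument "motion" is a list of rows, each a list of 3 entries, a list of its own where there are three numbers: the opening, from 0 (shut) to 1 (fully open), then the shift along the tool's x, y, z in cm, then the turn about the tool's z in rad. In form: [[gripper, [dx, dy, dz], spin], ...]. A call has 1 to 10 rows; each row shifts and turns the commanded pose from where the row before left it, along the tool's axes as they then stand; what a row does not reach is not made up. A row lasts 1/12 s, in which the tool goes at most 41.7 mm and 7.16 degrees, less where a joint would pass 70% of its speed; a pose out of reach is approached as far as the arm can. A call with a gripper value outside its range is refused whole. The fingers move at their own pace and stop on an object; the grip force is fixed at half the most. Time passes only in rows, so rows that do not move let the fingers close. It gives the time, the measured TCP pose, the force, the opening and the grip force at its end, in the units of the state.
- r.get_state(): the state, without advancing time (a new reading comes with each control period).
- r.snapshot(name): name is "side" or "top" or "wrist"; returns a dict with "img" (420x560x3 uint8, red, green, blue), "z_map" (420x560 float32, m along the optical axis (not along the pixel's ray), 0 where there is no reading), "camera_matrix" (3x3 intrinsics, pixels), "T" (4x4, takes a point from camera to world coordinates). Camera axes: x right, y down, z forward; pixel columns grow to the right and rows downward; lengths in m; the calibration is good to about 2 mm. The wrist camera is an equidistant fisheye: a pixel r from the principal point sees the ray r / f radians off the axis. A picture is of the moment at which its call begins.
- r.close_job(): hands the job in; it is judged then, once.
The state is a dict: "t": time; "joint_pos": joint angles; "joint_vel": joint speeds; "tau": joint torques, N m; "position": TCP position; "orientation": TCP orientation; "contact_force": force on the tool from outside, world axes, zero at the start; "ft_torque": the same for the moment, N m; "gripper_width": finger opening in m; "finger_force": force on a finger pad.
Only numpy, scipy, OpenCV 4.12 (cv2) and the standard library are available. Lean on these libraries where they do the work, as an engineer would, in place of code of your own. Each camera call takes 0.05 s, during which the arm holds its last target. There are 200 camera calls.

TASK

Three small cartons wait on the level ledge of the three-lane dispatch rack. Slide the two taped-up parcels down their lanes, without lifting them off the rack, until each rests against the stop at the low end. Leave the unsealed carton, the open one with eggs in it, where it stands.

Things in the scene. Friction and masses are not known exactly. Their poses are not given: they have to be found in the camera images.
- chute: Fixed rack's white slope, falling 15 deg. Origin: on its floor, mid-width, at the inner face of the blue end stop (35 mm high). x points down the slope into the stop, z square to the floor. Floor from x = -180 to 0 mm; above it a level ledge, 130 mm long, 67 mm over the table, open at its far end. Lanes at y = -70, 0, 70 mm, 64 mm wide; blue rails 15 mm high, 6 thick, along ledge and slope.
- sealed_a: Sealed parcel: closed brown carton 85 x 55 x 45 mm (x, y, z), 130 to 250 g, white tape with a red line over top and ends. Starts level on the ledge in one lane, long side along the lane. Origin: centre of its underside; z up, x along its length. Does not slide of itself: it must be pushed all the way, and tips gently onto the slope at the ledge's edge.
- sealed_b: Second sealed parcel, the same in every way as sealed_a, on the ledge in another lane. A parcel home against the stop lies flat on the slope with its origin 42.5 mm before the stop.
- unsealed: Unsealed carton, to be left alone: brown, 85 x 55 x 45 mm, but open at the top, with two white eggs showing and two short flaps standing up at its ends (60 mm high in all). Stands on the ledge in the remaining lane. Origin: centre of its underside.
Not all that is in view belongs to the job. Leave any turquoise look-alike of the sealed_a alone.

How it is judged:
At the end, for the whole second after the job is handed in: Both sealed parcels lie at rest on the sloping floor within 10 degrees of flat, each with its end no more than about 12 mm from the stop, and the unsealed carton stands within 20 mm of where it started (x of sealed_a in the frame of chute between -0.0545 and -0.03 m and z of sealed_a in the frame of chute between -0.01 and 0.01 m and angle between the z axis of each of sealed_a, sealed_b and the z axis of chute, either way round below 0.175 rad and linear speed of each of sealed_a, sealed_b below 0.01 m/s and x of sealed_b in the frame of chute between -0.0545 and -0.03 m and z of sealed_b in the frame of chute between -0.01 and 0.01 m and distance of unsealed from where it was at the start of the episode below 0.02 m); the robot touches nothing.
It fails at once if a sealed parcel is lifted more than 30 mm above the plane of the sloping floor (z of any of sealed_a, sealed_b in the frame of chute above 0.03 m).
It fails at once if the unsealed carton is shoved more than 20 mm from its place (distance of unsealed from where it was at the start of the episode above 0.02 m).
It also fails if it takes over 54 s, if anything falls off the work surface, if the arm or the gripper's body presses on something with over 40 N, if the wrist force passes 120 N, or if a joint passes its speed limit or range.

## Working session

There is one attempt and no reset: what is moved stays moved. The work goes in short steps, Python scripts to look and compute and a tool call to move; the robot and the scene stay as the last step left them, time stands still between calls to the robot, and variables do not carry over. Pictures are saved under pics/ and viewed, at most 10 in all, crops included, and the job is handed in when it is done.

Besides the shell and the picture viewer there is one more tool, called after "Emit:" as name(argument=value, ...) on one line, values as JSON. carry_out: Moves the arm, as the interface text tells. Its arguments: {"type":"object","properties":{"motion":{"type":"array","items":{"type":"array"}}},"required":["motion"]}

```bash
mkdir -p pics; python3 - <<'E'
from rig import r
import cv2,numpy as np
for n in("top","side"):
    s=r.snapshot(n);cv2.imwrite(f"pics/{n}0.png",s["img"][:,:,::-1]);np.savez(f"{n}0.npz",**s)
    print(n,s["camera_matrix"].round(1).tolist(),s["T"].round(3).tolist())
st=r.get_state();print(st["t"],st["orientation"],st["position"],st["gripper_width"])
E
```

```text
top [[397.3, 0.0, 283.1], [0.0, 397.3, 215.8], [0.0, 0.0, 1.0]] [[-0.025, -0.981, 0.19, 0.475], [-0.999, 0.016, -0.048, 0.063], [0.044, -0.191, -0.981, 0.705], [0.0, 0.0, 0.0, 1.0]]
side [[388.5, 0.0, 284.1], [0.0, 388.5, 213.4], [0.0, 0.0, 1.0]] [[0.883, -0.345, 0.317, 0.415], [-0.469, -0.658, 0.59, -0.339], [0.005, -0.67, -0.743, 0.546], [0.0, 0.0, 0.0, 1.0]]
0.1 [[ 9.60569739e-01  2.78039123e-01 -1.51768657e-04]
 [ 2.78038952e-01 -9.60568186e-01  1.76124734e-03]
 [ 3.43911521e-04 -1.73399849e-03 -9.99998437e-01]] [ 0.18069883 -0.62385517  0.23028881] 0.08556657873561284
```

View pics/top0.png

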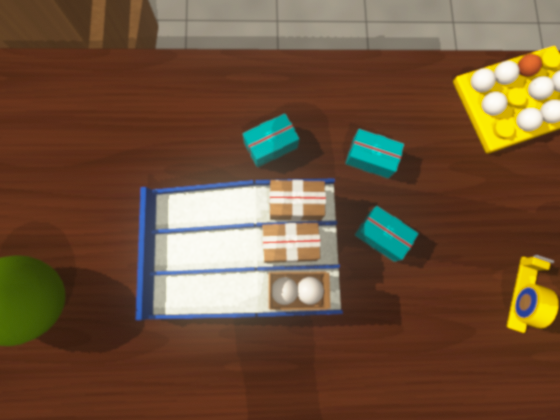

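View pics/side0.png

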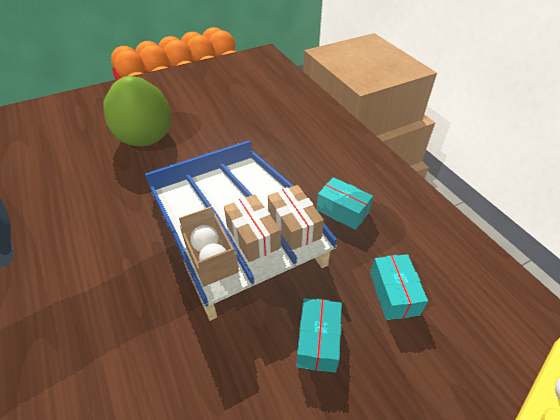

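The top view shows lanes running left, which is world +y, with the blue stop at column ~145. The two parcels with brown sides and white and red tape are at (297,199) and (291,242). The open egg carton is in the third lane at (300,291). The turquoise look-alikes at (271,139), (375,153) and (387,233) are on the table and not part of the job.

```bash
cat > h.py <<'E'
import numpy as np,cv2
def cloud(s):
    h,w=s["z_map"].shape;v,u=np.mgrid[:h,:w];K=s["camera_matrix"];z=s["z_map"]
    P=np.stack([(u-K[0,2])/K[0,0]*z,(v-K[1,2])/K[1,1]*z,z],-1)
    return P@s["T"][:3,:3].T+s["T"][:3,3]
E
python3 - <<'E'
import numpy as np,cv2
from h import *
s=np.load("top0.npz");P=cloud(s);hsv=cv2.cvtColor(s["img"],cv2.COLOR_RGB2HSV)
b=cv2.inRange(hsv,(105,120,60),(125,255,255));b[:,450:]=0
h=P[...,2]
st=(b>0)&(np.mgrid[:420,:560][1]<153)&(h>.035)
p=P[st];print("stop",p.min(0),p.max(0),len(p)); l=cv2.fitLine(p[:,:2].astype(np.float32),cv2.DIST_HUBER,0,.01,.01).ravel();print(l)
ra=(b>0)&(h>.07)&(h<.1)&(np.mgrid[:420,:560][1]>250)
n,L,S,C=cv2.connectedComponentsWithStats(ra.astype(np.uint8))
for i in range(1,n):
    if S[i,4]>20:
        p=P[L==i];print("rail",S[i],p.mean(0).round(4),p[:,1].min(),p[:,1].max(),cv2.fitLine(p[:,:2].astype(np.float32),cv2.DIST_HUBER,0,.01,.01).ravel().round(4))
tops=((h>.100)&(h<.135)&(np.mgrid[:420,:560][1]>200)&(np.mgrid[:420,:560][1]<400)).astype(np.uint8)
n,L,S,C=cv2.connectedComponentsWithStats(tops)
for i in range(1,n):
    if S[i,4]>60:
        p=P[L==i];print("top",S[i],np.median(p[:,2]),cv2.minAreaRect((p[:,:2]*1000).astype(np.float32)))
cv2.imwrite("pics/crop.png",cv2.resize(s["img"][170:330,230:420,::-1],None,fx=4,fy=3.7,interpolation=2))
E
```

```text
stop [0.44081233 0.06311673 0.03522543] [0.65497154 0.26907606 0.70496413] 887
[9.9999988e-01 4.6431346e-04 5.5413854e-01 2.6236033e-01]
rail [324 179  10   4  34] [ 0.6545 -0.0437  0.0814] -0.050118697217675534 -0.035479890549830514 [ 0.1285  0.9917  0.6543 -0.0452]
rail [256 181  13   3  36] [0.6533 0.0661 0.081 ] 0.056114218887326116 0.0756229009548499 [0.0281 0.9996 0.6531 0.0677]
rail [313 265  26   3  49] [ 0.5146 -0.0338  0.0816] -0.05160394451034485 -0.012067350371782387 [ 0.0254 -0.9997  0.5146 -0.0327]
rail [312 311  30   3  69] [ 0.4449 -0.0312  0.0819] -0.05221575971855484 -0.0076736040509010894 [ 0.0262  0.9997  0.445  -0.0319]
rail [258 313  37   3  84] [0.4442 0.048  0.0821] 0.02004852715424426 0.0749797427617242 [0.0055 1.     0.4443 0.0398]
top [ 270  180   56   37 1988] 0.11206484923062698 ((619.3580322265625, 11.40069580078125), (85.15974426269531, 55.19780731201172), 88.08187866210938)
top [ 263  223   58   38 2081] 0.11215870735023081 ((551.7847290039062, 22.971040725708008), (55.47194290161133, 85.54264831542969), 0.2947617769241333)
top [ 269  271   62   39 1102] 0.11115478515045213 ((479.36669921875, 14.122230529785156), (87.79532623291016, 55.040924072265625), 88.98702239990234)
top [299 278  24  25 475] 0.10707388123495143 ((478.8319091796875, -4.360599517822266), (34.709388732910156, 35.412113189697266), 88.54821014404297)
```

View pics/crop.png

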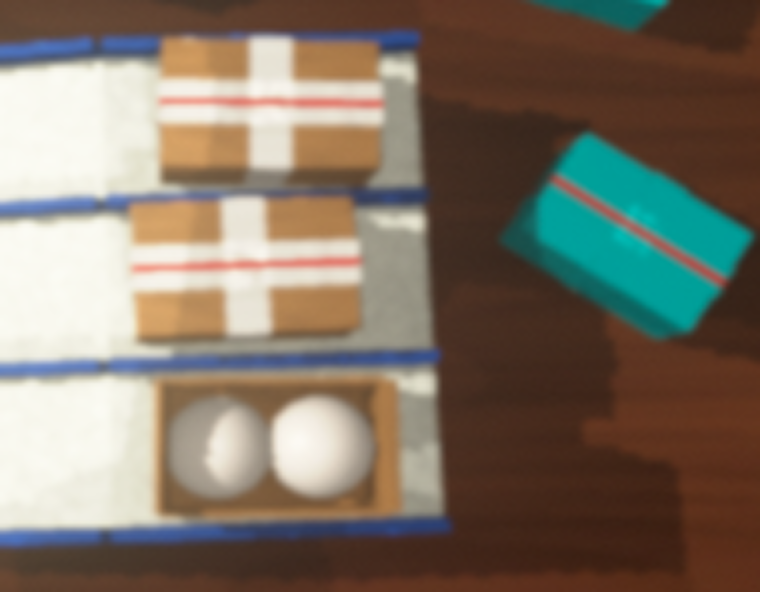

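The crop at top-centre (parcel in the upper lane), its neighbour below it (middle lane) and the egg carton (bottom) confirms the targets. Both sealed parcels measure 85 x 55 with tops at 0.112 m, as they should. They are at (0.619, 0.011) and (0.552, 0.023), and the stop face is at y≈0.252. I'll shut the fingers, turn tool x to world +y and push each parcel from behind.

Emit:
carry_out(motion=[[0,[0,0,0],-0.12],[0,[0,0,0],-0.12],[0,[0,0,0],-0.12],[0,[0,0,0],-0.12],[0,[0,0,0],-0.12],[0,[0,0,0],-0.12],[0,[0,0,0],-0.12],[0,[0,0,0],-0.12],[0,[0,0,0],-0.12],[0,[0,0,0],-0.12]])

```text
t: 0.93
position: [0.1807, -0.624, 0.2306]
orientation: [[0.083, 0.997, -0.0], [0.997, -0.083, 0.001], [0.001, -0.0, -1.0]]
contact_force: [-0.8, 0.4, -0.5]
gripper_width: -0.0
finger_force: 0.0
```

Emit:
carry_out(motion=[[0,[0,0,0],-0.09],[0,[2.2,1.7,0],0],[0,[2.6,2.0,0],0],[0,[2.6,2.0,0],0],[0,[2.6,2.0,0],0],[0,[2.6,2.0,0],0],[0,[2.6,2.0,0],0],[0,[2.6,2.0,0],0],[0,[2.6,2.0,0],0],[0,[2.6,2.0,0],0]])

```text
t: 1.77
position: [0.3581, -0.3925, 0.2309]
orientation: [[-0.001, 1.0, -0.0], [1.0, 0.001, 0.001], [0.001, -0.0, -1.0]]
contact_force: [-0.4, 0.2, -0.0]
gripper_width: 0.0001
finger_force: 0.0
```

Emit:
carry_out(motion=[[0,[3.2,2.6,0],0],[0,[3.2,2.6,0],0],[0,[3.2,2.6,0],0],[0,[3.2,2.6,0],0],[0,[3.2,2.6,0],0],[0,[3.2,2.6,0],0],[0,[3.2,2.6,0],0],[0,[3.2,2.6,0],0],[0,[3.2,2.6,0],0],[0,[3.2,2.6,0],0]])

```text
t: 2.6
position: [0.6179, -0.0719, 0.2308]
orientation: [[-0.001, 1.0, -0.001], [1.0, 0.001, 0.0], [0.0, -0.001, -1.0]]
contact_force: [-0.2, -0.5, 0.8]
gripper_width: -0.0004
finger_force: 0.0
```

Next I lower to z = 0.087, 20 mm above the ledge, and look from the side before pushing.

Emit:
carry_out(motion=[[0,[0,0,3],0],[0,[0,0,3],0],[0,[0,0,3],0],[0,[0,0,2.5],0],[0,[0,0,1.9],0],[0,[0,0,1],0],[0,[0,0,0],0],[0,[0,0,0],0]])

```text
t: 3.27
position: [0.6173, -0.074, 0.0874]
orientation: [[-0.001, 1.0, -0.0], [1.0, 0.001, 0.0], [0.0, -0.0, -1.0]]
contact_force: [0.6, 0.7, 0.5]
gripper_width: 0.0003
finger_force: 0.0
```

```bash
python3 - <<'E'
from rig import r
import cv2
a=r.snapshot("side")["img"];cv2.imwrite("pics/s1.png",a[:,:,::-1])
E
```

```text
(no output)
```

View pics/s1.png

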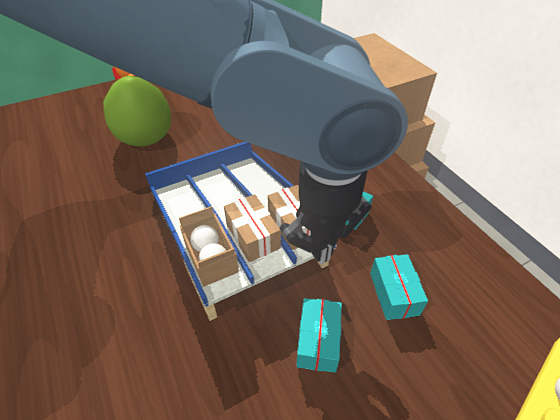

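The tip is behind the upper-lane parcel at about (325,262). The knuckles flare out to each side, at (290,232) and (365,208). I'll measure the gripper's profile for clearance over the neighbouring cartons.

```bash
python3 - <<'E'
from rig import r
from h import *
p=np.array(r.get_state()["position"])
for n in("side","top"):
    s=r.snapshot(n);P=cloud(s);d=P-p;g=s["img"].max(2)<75
    for a in range(-5,110,10):
        m=g&(d[...,2]>a/1e3)&(d[...,2]<=(a+10)/1e3)&(abs(d[...,0])<.08)&(abs(d[...,1])<.06)&(d[...,1]<.045)&(s["z_map"]>0)
        if m.sum()>5:
            q=np.percentile(d[m],[2,98],axis=0)*1e3;print(n,a,a+10,m.sum(),"x",q[:,0].round(),"y",q[:,1].round())
E
```

```text
side 5 15 27 x [-13.  12.] y [-14.   1.]
side 15 25 39 x [-13.  13.] y [-13.   3.]
side 25 35 39 x [-13.  13.] y [-14.  -3.]
side 35 45 30 x [-16.  16.] y [-15.  -8.]
side 45 55 191 x [-30.  31.] y [-16.   4.]
side 55 65 247 x [-38.  38.] y [-15.   6.]
side 65 75 262 x [-47.  45.] y [-19.  -5.]
side 75 85 285 x [-54.  53.] y [-20.  -4.]
side 85 95 331 x [-61.  58.] y [-21.   6.]
side 95 105 220 x [-41.  55.] y [-22.  -6.]
side 105 115 201 x [-42.  -8.] y [-22.   3.]
```

The fingers stay narrow (±16 mm) up to 45 mm above the tip, so there's clearance over the neighbours. Pushing along the ledge.

Emit:
carry_out(motion=[[0,[1.5,0.1,0],0],[0,[1.0,0.1,0],0],[0,[0.8,0,0],0],[0,[0.8,0,0],0],[0,[0.8,0,0],0],[0,[0.8,0,0],0],[0,[0.8,0,0],0],[0,[0.8,0,0],0],[0,[0.8,0,0],0],[0,[0.8,0,0],0]])

```text
t: 4.25
position: [0.6191, 0.0158, 0.0873]
orientation: [[-0.001, 1.0, -0.0], [1.0, 0.001, -0.0], [-0.0, -0.0, -1.0]]
contact_force: [0.2, -0.9, 1.3]
gripper_width: 0.0001
finger_force: 0.6
```

Emit:
carry_out(motion=[[0,[0.6,0,0],0],[0,[0.6,0,0],0],[0,[0.6,0,0],0],[0,[0.6,0,0],0],[0,[0.6,0,0],0],[0,[0.6,0,0],0],[0,[0.6,0,0],0],[0,[0.6,0,0],0],[0,[0,0,0],0],[0,[0,0,0],0]])

```text
t: 5.08
position: [0.6191, 0.0635, 0.0873]
orientation: [[-0.002, 1.0, 0.0], [1.0, 0.002, 0.0], [0.0, 0.0, -1.0]]
contact_force: [0.1, 0.2, 0.4]
gripper_width: -0.0
finger_force: 0.0
```

```bash
cat >> h.py <<'E'
def brown(s):
    P=cloud(s);hsv=cv2.cvtColor(s["img"],cv2.COLOR_RGB2HSV);b=cv2.inRange(hsv,(8,90,90),(20,230,255))>0
    return P,b&(P[...,2]>.06)&(P[...,2]<.13)&(P[...,1]>-.06)&(P[...,1]<.26)&(P[...,0]>.43)&(P[...,0]<.66)
E
python3 - <<'E'
from rig import r
import cv2
a=[r.snapshot(n)["img"] for n in("side","top")]
cv2.imwrite("pics/s2.png",cv2.hconcat([a[0][120:380,100:460],a[1][120:380,100:400]])[:,:,::-1])
E
```

```text
(no output)
```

View pics/s2.png

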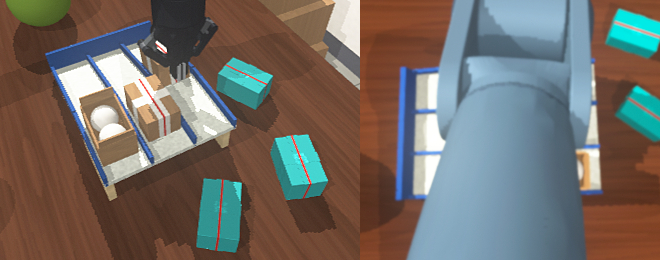

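The side view shows the parcel tipped onto the slope ahead of the fingers at about (180,65), with the other two untouched. I'll carry on down the slope.

Emit:
carry_out(motion=[[0,[0.8,0,0.15],0],[0,[0.8,0,0.21],0],[0,[0.8,0,0.21],0],[0,[0.8,0,0.21],0],[0,[0.8,0,0.21],0],[0,[0.8,0,0.21],0],[0,[0.8,0,0.21],0],[0,[0.8,0,0.21],0],[0,[0.6,0,0.16],0],[0,[0.4,0,0.1],0]])

```text
t: 6.02
position: [0.6188, 0.138, 0.0681]
orientation: [[-0.002, 1.0, -0.0], [1.0, 0.002, 0.0], [0.0, -0.0, -1.0]]
contact_force: [0.7, 0.4, 0.5]
gripper_width: 0.0001
finger_force: 0.1
```

Emit:
carry_out(motion=[[0,[0.3,0,0.08],0],[0,[0.3,0,0.08],0],[0,[0.2,0,0.05],0],[0,[0.2,0,0.05],0],[0,[0,0,0],0]])

```text
t: 6.43
position: [0.619, 0.1473, 0.0658]
orientation: [[-0.001, 1.0, -0.0], [1.0, 0.001, 0.0], [0.0, -0.0, -1.0]]
contact_force: [-0.8, 0.2, 0.2]
gripper_width: 0.0003
finger_force: 0.0
```

Emit:
carry_out(motion=[[0,[0.3,0,0.08],0],[0,[0.2,0,0.05],0],[0,[0.2,0,0.05],0],[0,[0.2,0,0.05],0],[0,[0.2,0,0.05],0],[0,[0.1,0,0.03],0],[0,[0,0,0],0]])

```text
t: 7.02
position: [0.6189, 0.1594, 0.0627]
orientation: [[-0.001, 1.0, -0.0], [1.0, 0.001, 0.0], [0.0, -0.0, -1.0]]
contact_force: [0.3, 0.4, -0.3]
gripper_width: -0.0
finger_force: 0.0
```

Emit:
carry_out(motion=[[0,[0.2,0,0.05],0],[0,[0.1,0,0.03],0],[0,[0,0,0],0]])

```text
t: 7.27
position: [0.619, 0.1623, 0.0619]
orientation: [[-0.001, 1.0, -0.0], [1.0, 0.001, 0.0], [0.0, -0.0, -1.0]]
contact_force: [-0.0, 0.6, 0.4]
gripper_width: 0.0001
finger_force: 0.0
```

```bash
python3 - <<'E'
from rig import r
from h import *
s=r.snapshot("side");P=cloud(s);x0=P[(abs(P[...,0]-.619)<.012)&(P[...,1]>.1)&(P[...,1]<.29)&(P[...,2]<.12)&(P[...,2]>.01)]
for y in np.arange(.14,.28,.01):
    q=x0[abs(x0[:,1]-y)<.005]
    if len(q): print(round(y,3),len(q),q[:,2].min().round(3),np.median(q[:,2]).round(3),q[:,2].max().round(3))
cv2.imwrite("pics/s3.png",cv2.resize(s["img"][100:330,120:380,::-1],None,fx=2.5,fy=2.5))
E
```

```text
0.14 36 0.048 0.05 0.052
0.15 300 0.046 0.09 0.12
0.16 60 0.043 0.046 0.115
0.17 71 0.042 0.053 0.119
0.22 5 0.074 0.076 0.077
0.23 13 0.072 0.073 0.075
0.24 12 0.069 0.07 0.072
0.25 14 0.067 0.068 0.069
0.26 4 0.065 0.065 0.066
```

View pics/s3.png

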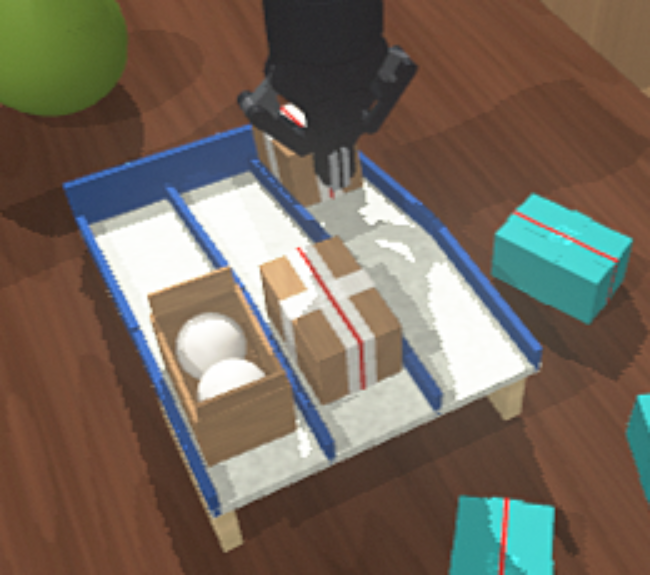

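The parcel is nearly at the stop (fingertips at about (340,165)), and its top reaches y≈0.26. I'll nudge it until there is a reaction force.

Emit:
carry_out(motion=[[0,[0.15,0,0.04],0],[0,[0.1,0,0.03],0],[0,[0,0,0],0]])

```text
t: 7.57
position: [0.6192, 0.1643, 0.0614]
orientation: [[-0.001, 1.0, 0.0], [1.0, 0.001, -0.001], [-0.001, 0.0, -1.0]]
contact_force: [-1.1, -1.9, 0.0]
gripper_width: 0.0001
finger_force: 1.1
```

Emit:
carry_out(motion=[[0,[0.1,0,0.03],0],[0,[0,0,0],0]])

```text
t: 7.73
position: [0.6193, 0.1644, 0.0614]
orientation: [[-0.001, 1.0, 0.0], [1.0, 0.001, -0.002], [-0.002, 0.0, -1.0]]
contact_force: [-1.0, -5.8, 1.5]
gripper_width: 0.0
finger_force: 3.2
```

It's home: 5.8 N and no further travel. Now I back off, lift and go behind the middle parcel.

Emit:
carry_out(motion=[[0,[-1.5,0,0],0],[0,[-1.5,0,-0.5],0],[0,[0,0,-3],0],[0,[0,0,-3.5],0],[0,[0,0,-3.5],0],[0,[0,0,-3],0],[0,[-3,-1,-1],0],[0,[-3.5,-1,0],0],[0,[-3.5,-1,0],0],[0,[-3.5,-1,0],0]])

```text
t: 8.57
position: [0.5784, -0.0015, 0.2067]
orientation: [[-0.001, 1.0, 0.001], [1.0, 0.001, 0.0], [0.0, 0.001, -1.0]]
contact_force: [0.8, -0.6, 0.1]
gripper_width: -0.0001
finger_force: 0.0
```

Emit:
carry_out(motion=[[0,[-3.5,-1,0],0],[0,[-3.2,-1.8,0],0],[0,[0,0,0],0],[0,[0,0,3],0],[0,[0,0,3],0],[0,[0,0,3],0],[0,[0,0,2],0],[0,[0,0,0.8],0],[0,[0,0,0],0]])

```text
t: 9.32
position: [0.5495, -0.0663, 0.0859]
orientation: [[-0.0, 1.0, -0.004], [1.0, 0.0, 0.002], [0.002, -0.004, -1.0]]
contact_force: [-0.1, 0.1, 1.4]
gripper_width: -0.0005
finger_force: 0.0
```

Emit:
carry_out(motion=[[0,[1.5,0.1,-0.1],0],[0,[1.5,0,0],0],[0,[0.8,0,0],0],[0,[0.8,0,0],0],[0,[0.8,0,0],0],[0,[0.8,0,0],0],[0,[0.8,0,0],0],[0,[0.8,0,0],0],[0,[0.8,0,0],0],[0,[0.8,0,0],0]])

```text
t: 10.15
position: [0.5521, 0.0282, 0.089]
orientation: [[-0.001, 1.0, -0.0], [1.0, 0.001, -0.0], [-0.0, -0.0, -1.0]]
contact_force: [-0.0, -1.0, 1.4]
gripper_width: -0.0
finger_force: 0.5
```

Emit:
carry_out(motion=[[0,[0.6,0,0],0],[0,[0.6,0,0],0],[0,[0.6,0,0],0],[0,[0.6,0,0],0],[0,[0.6,0,0],0],[0,[0.6,0,0],0],[0,[0,0,0],0],[0,[0,0,0],0]])

```text
t: 10.82
position: [0.5521, 0.0638, 0.089]
orientation: [[-0.002, 1.0, -0.0], [1.0, 0.002, 0.0], [0.0, -0.0, -1.0]]
contact_force: [-0.3, -0.3, -0.5]
gripper_width: -0.0
finger_force: 0.0
```

Emit:
carry_out(motion=[[0,[0.8,0,0.15],0],[0,[0.8,0,0.21],0],[0,[0.8,0,0.21],0],[0,[0.8,0,0.21],0],[0,[0.8,0,0.21],0],[0,[0.8,0,0.21],0],[0,[0.8,0,0.21],0],[0,[0.8,0,0.21],0],[0,[0.6,0,0.16],0],[0,[0.4,0,0.1],0]])

```text
t: 11.65
position: [0.5518, 0.1384, 0.0698]
orientation: [[-0.002, 1.0, -0.001], [1.0, 0.002, 0.0], [0.0, -0.001, -1.0]]
contact_force: [0.4, -0.2, 0.2]
gripper_width: 0.0001
finger_force: 0.1
```

Emit:
carry_out(motion=[[0,[0.3,0,0.1],0],[0,[0.3,0,0.1],0],[0,[0.3,0,0.1],0],[0,[0.3,0,0.08],0],[0,[0.3,0,0.08],0],[0,[0.2,0,0.05],0],[0,[0.2,0,0.05],0],[0,[0.2,0,0.05],0],[0,[0.2,0,0.05],0],[0,[0,0,0],0]])

```text
t: 12.48
position: [0.5518, 0.1608, 0.0634]
orientation: [[-0.001, 1.0, -0.0], [1.0, 0.001, 0.0], [0.0, -0.0, -1.0]]
contact_force: [-0.6, 0.3, 0.4]
gripper_width: 0.0002
finger_force: 0.0
```

Emit:
carry_out(motion=[[0,[0.2,0,0.05],0],[0,[0.15,0,0.04],0],[0,[0,0,0],0]])

```text
t: 12.73
position: [0.5521, 0.164, 0.0627]
orientation: [[-0.001, 1.0, 0.0], [1.0, 0.001, -0.0], [-0.0, 0.0, -1.0]]
contact_force: [0.7, -1.3, -0.6]
gripper_width: 0.0003
finger_force: 0.5
```

Emit:
carry_out(motion=[[0,[0.15,0,0.04],0],[0,[0,0,0],0]])

```text
t: 12.9
position: [0.5523, 0.1642, 0.0626]
orientation: [[-0.002, 1.0, 0.0], [1.0, 0.002, -0.003], [-0.003, 0.0, -1.0]]
contact_force: [-1.3, -6.7, 2.2]
gripper_width: -0.0002
finger_force: 3.6
```

Emit:
carry_out(motion=[[0,[-1.5,0,0],0],[0,[-1.5,0,-0.5],0],[0,[0,0,-3],0],[0,[0,0,-3.5],0],[0,[0,0,-3.5],0],[0,[0,0,-3],0],[0,[-3.5,0,-1],0],[0,[-3.5,0,0],0],[0,[-3.5,0,0],0],[0,[-3.5,0,0],0]])

```text
t: 13.73
position: [0.5521, -0.0055, 0.2079]
orientation: [[-0.002, 1.0, 0.001], [1.0, 0.002, 0.0], [0.0, 0.001, -1.0]]
contact_force: [0.6, -0.0, 0.6]
gripper_width: 0.0003
finger_force: 0.0
```

Emit:
carry_out(motion=[[0,[-3.5,0,0],0],[0,[-3.5,0,0],0],[0,[-3.5,0,0],0],[0,[-3.5,0,0],0],[0,[-3.5,0,0],0],[0,[-3.5,0,0],0],[0,[-3.5,0,0],0],[0,[-3.5,0,0],0],[0,[0,0,0],0],[0,[0,0,0],0]])

```text
t: 14.57
position: [0.5521, -0.2859, 0.207]
orientation: [[0.002, 1.0, -0.0], [1.0, -0.002, 0.001], [0.001, -0.0, -1.0]]
contact_force: [0.2, 0.1, -0.2]
gripper_width: 0.0
finger_force: 0.0
```

```bash
python3 - <<'E'
from rig import r
from h import *
s=r.snapshot("top");P=cloud(s);a=np.radians(15);Y=.252
d=P[...,1]-Y; X=d*np.cos(a)-(P[...,2]-.0204)*np.sin(a); Z=d*np.sin(a)+(P[...,2]-.0204)*np.cos(a)
for c in(.619,.549):
    m=(abs(P[...,0]-c)<.025)&(Z>.038)&(Z<.055)&(X<.005)&(X>-.15)
    print(c,m.sum(),X[m].min(),X[m].max(),np.median(Z[m]),Z[m].min(),Z[m].max())
s0=np.load("top0.npz");P0=cloud(s0)
for p in(P0,P):
    m=(abs(p[...,0]-.479)<.032)&(p[...,2]>.109)&(p[...,2]<.135)&(p[...,1]<.1);print(m.sum(),cv2.minAreaRect((p[m][:,:2]*1000).astype(np.float32)))
cv2.imwrite("pics/t4.png",s["img"][:,:,::-1])
E
```

```text
0.619 1513 -0.08756258238670182 -0.0014208264274474906 0.04452092763277889 0.038003696716592095 0.04767445501016651
0.549 1621 -0.08844614376426269 -0.0008729056301812321 0.04445480241751738 0.038018725548306175 0.04759175814978582
882 ((479.36669921875, 14.122230529785156), (87.79532623291016, 55.040924072265625), 88.98702239990234)
889 ((479.33221435546875, 14.17742919921875), (87.6957778930664, 55.05717468261719), 88.99726104736328)
```

View pics/t4.png

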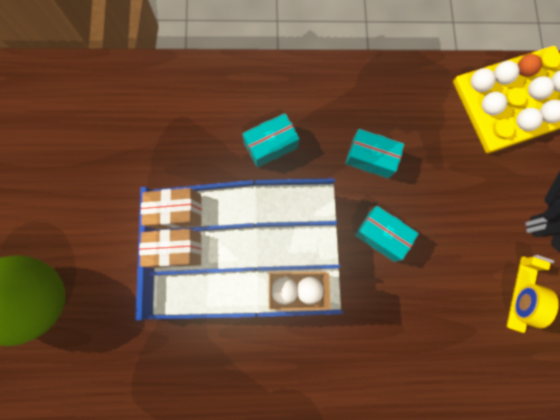

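Both parcels lie flat against the stop, at (170,207) and (170,248), with their front ends within about 2 mm of it. The egg carton at (300,291) hasn't moved and the arm is clear.

```bash
python3 -c "
from rig import r
print(r.close_job())"
```

```text
the job is handed in; nothing more can be done
None
```

The job is handed in: both sealed parcels rest flat against the stop, the open egg carton is where it started, and the arm is clear after about 15 s of the 54 s allowed; the hand-in returned no verdict.

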